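Sweep the lamp switches off and tuck the red tag under the weighted arm

TASK

Take the locker row out of service for the night: switch off the four white toggles on the counter's switch bank in one unbroken finger drag along the row, not lifting off part-way, and leave the blue fridge toggle on. Then take the red tag out of the rack, lay it down flat on the counter and let go, take it again by its edges, and slide it flat and straight under the weighted arm of the tag holder, in the middle and fully home against the back stop, so that the arm holds it down. Leave the white tag, the bottle and the jar where they stand.

Things in the scene. Friction and masses are not known exactly. Their poses are not given: they have to be found in the camera images.
- bank: fixed dark switch box 70 (x) x 235 (y) x 35 high, origin at the centre of its underside, z up. Toggles in a row on its top: white at y = +90, +50, +10, -30 mm on an aluminium strip, blue at y = -90 on a blue strip. A fingertip dragged to -y 13 mm (9 to 16) above the top folds each lever and passes over it; its front must go 20 mm past a pivot to fold that lever. The blue tip is 50 mm past the last white pivot.
- lamp1 (a joint): first white toggle lever, 14 wide, 6 thick, 26 long; pivot on the bank's top face (z = 35 mm) at bank x = 0, y = +90 mm. Rad: 0 = on, leaning 0.25 towards the bank's +y; grows as it swings towards -y (upright at 0.25), stop at 1.45, nearly flat. It counts as off above 1.0 and on below 0.5. No spring: friction (0.04 N m) keeps it where left; starts at 0 to 0.15.
- lamp2 (a joint): second white toggle lever, 14 wide, 6 thick, 26 long; pivot on the bank's top face (z = 35 mm) at bank x = 0, y = +50 mm. Rad: 0 = on, leaning 0.25 towards the bank's +y; grows as it swings towards -y (upright at 0.25), stop at 1.45, nearly flat. It counts as off above 1.0 and on below 0.5. No spring: friction (0.04 N m) keeps it where left; starts at 0 to 0.15.
- lamp3 (a joint): third white toggle lever, 14 wide, 6 thick, 26 long; pivot on the bank's top face (z = 35 mm) at bank x = 0, y = +10 mm. Rad: 0 = on, leaning 0.25 towards the bank's +y; grows as it swings towards -y (upright at 0.25), stop at 1.45, nearly flat. It counts as off above 1.0 and on below 0.5. No spring: friction (0.04 N m) keeps it where left; starts at 0 to 0.15.
- lamp4 (a joint): last white toggle lever, 14 wide, 6 thick, 26 long; pivot on the bank's top face (z = 35 mm) at bank x = 0, y = -30 mm. Rad: 0 = on, leaning 0.25 towards the bank's +y; grows as it swings towards -y (upright at 0.25), stop at 1.45, nearly flat. It counts as off above 1.0 and on below 0.5. No spring: friction (0.04 N m) keeps it where left; starts at 0 to 0.15.
- fridge (a joint): blue toggle lever that must stay on, 14 wide, 6 thick, 26 long; pivot on the bank's top face (z = 35 mm) at bank x = 0, y = -90 mm. Rad: 0 = on, leaning 0.25 towards the bank's +y; grows as it swings towards -y (upright at 0.25), stop at 1.45, nearly flat. It counts as still on below 0.4. No spring: friction (0.04 N m) keeps it where left; starts at 0 to 0.15.
- holder: fixed tag holder, origin at the centre of its underside, z up, open end to its -x. Wooden bed 90 wide, x = -100 to +80 mm, top at z = 10. Back stop: face at x = +35, 50 wide, 24 high. Behind it hinge posts 52 high carry the weighted arm. A tag slid along +x on the bed meets the lip of the arm and lifts it (about 5 N) before it reaches the stop; home, the centre of the tag is at x = -10.
- clamp (a joint): weighted steel arm (0.25 to 0.5 kg, 40 wide, 59 high with its brass weight) over the middle of the bed, hinged at holder x = +63, z = 44 mm. Rad: 0 = down on its own stop, grows as it is lifted, to 0.9; falls back; about 0.06 with a tag beneath.
- clamp_foot (a point): lowest point of the arm's foot: holder x = -15 mm, 3.5 mm above the bed when down. In front of it a slick white lip rises at 24 degrees towards the -x of the holder, to x = -57 mm, its underside there at z = 32 mm.
- rack: fixed wooden rack 140 (x) x 80 (y) x 32 high, origin at the centre of its underside on the counter, z up. Two slots 10 wide (x), 52 long (y) and 26 deep at x = -40 and +40 mm; the red tag stands in one, the white tag in the other.
- red_tag: loose rigid red plastic plate with a white patch, 8 thick (its own x) x 50 wide (its own y) x 90 long (its own z), 45 g. Origin at the middle of one short edge, the lower one as it stands in the slot; 64 mm of it stand above the rack. Both faces and both ends are alike.
- red_tag_center (a point): centre of the red tag, 45 mm along its z from the body's origin
- white_tag: bystander: plate of the same size, white with a grey patch, standing in the rack's other slot; origin at the middle of its lower edge
- bottle: bystander: water bottle with blue label and cap, 62 across, 200 high, origin at the centre of its underside
- jar: bystander: white jar with dark lid, 60 across, 70 high, origin at the centre of its underside
There are look-alikes about, which are no part of the job. Several things have the shape of the red_tag; the one meant has the colours described above.

How it is judged (in metres and radians):
On the way, in this order (a step that is already met when the one before it is completed fails the run):
1. all four white toggles are swept off (value of joint each of lamp1, lamp2, lamp3, lamp4 above 1 rad), for 0.1 s.
2. the red tag lies flat on the counter (lower than 12 mm), let go, still (angle between the x axis of red_tag and the z axis of holder, either way round below 0.12 rad and height (world z) of red_tag_center below 0.012 m and contact force between the fingers and red_tag below 0.1 N and linear speed of red_tag below 0.02 m/s), for 0.2 s.
3. the red tag lies under the arm, home against the stop (angle between the x axis of red_tag and the z axis of holder, either way round below 0.12 rad and x of red_tag_center in the frame of holder above -0.018 m and y of red_tag_center in the frame of holder between -0.014 and 0.014 m and z of red_tag_center in the frame of holder below 0.018 m and angle between the z axis of red_tag and the x axis of holder, either way round below 0.15 rad and value of joint clamp above 0.03 rad), for 0.2 s.
At the end, for the whole second after the job is handed in: White toggles off (over 1.0 rad), blue one on (under 0.4). Red tag flat on the bed (0.12 rad), along the holder's x (0.15 rad), centre within 14 mm of its middle line and beyond x = -18 mm (home: -10), the arm resting on it (over 0.03 rad), at rest, released (all of step 1 and all of step 3 and value of joint fridge below 0.4 rad and linear speed of red_tag below 0.02 m/s); the robot touches nothing.
It fails at once if the blue fridge toggle is moved (over 0.4 rad) (value of joint fridge above 0.4 rad).
It fails at once if the drag is broken off: while some white toggles are off (over 1.0) and others still on (under 0.5), the grasp point rises over 125 mm above the counter or goes over 90 mm to the side of the row (value of joint any of lamp1, lamp2, lamp3, lamp4 above 1 rad and value of joint any of lamp1, lamp2, lamp3, lamp4 below 0.5 rad and (z of the grasp point in the frame of bank above 0.125 m or x of the grasp point in the frame of bank above 0.09 m or x of the grasp point in the frame of bank below -0.09 m)).
It fails at once if the white tag is disturbed (moved over 30 mm) (distance of white_tag from where it was at the start of the episode above 0.03 m).
It fails at once if the bottle is disturbed (moved over 30 mm) (distance of bottle from where it was at the start of the episode above 0.03 m).
It fails at once if the jar is disturbed (moved over 30 mm) (distance of jar from where it was at the start of the episode above 0.03 m).
It also fails if it takes over 66 s, if anything falls off the work surface, if the arm or the gripper's body presses on something with over 40 N, if the wrist force passes 120 N, or if a joint passes its speed limit or range.

ROBOT

A 6-joint arm with a two-finger parallel gripper is mounted at the origin on the work surface. World frame = base frame: x ahead of the robot, y to its left, z up, the work surface at z = 0. Lengths are in mm, angles in rad, forces in N, time in s.
With the tool pointing down it reaches from about 350 to 975 mm from the base axis. Payload 7.1 kg.
Tool frame: the origin (TCP) lies midway between the tips of the shut fingers; the grasp point (between the pads) lies 19 mm behind it; z points along the fingers, y is the line along which they close (so a half turn about z gives the same grasp; the last joint's range is limited). The gripper opens to 88 mm and grips with 3 to 60 N. Pads are 20 mm wide; open, the fingers measure 115 mm over their backs; the gripper's body (75 mm by 178 mm) begins 61 mm behind the grasp point.
Start: joints at [-1.29, 0.423, 1.63, -0, 1.089, -0.019], TCP at [184.599, -597.1, 199.075] pointing down, gripper open.
Joint ranges: [-3, 3], [-0.9, 2.11], [0.09, 2.58], [-1.31, 4.45], [0.11, 2.69], [-2.54, 2.54]. Speed limits (rad/s): [2.39, 2.39, 3.01, 3.14, 3.14, 3.14].

INTERFACE

Orientations are given as a rotation vector (axis times angle).
In Python, from workcell import ctrl gives the robot as it stands.
- The arm moves only by the shell command python3 -m inch 'ROWS' [OPENING]. ROWS is JSON, a list of rows, each an object with "xyz": the shift along the tool's x, y, z in mm, a list of three; "rot": the turn, a rotation vector about the tool's x, y, z in rad, a list of three. In form: [{"xyz": [dx, dy, dz], "rot": [ax, ay, az]}, ...]. A call has 1 to 12 rows; each row is the pose to reach, as a shift and turn from the pose commanded when the call began, along the tool's axes at that moment; what a row does not reach only later rows make up. A row lasts 1/12 s, in which the tool goes at most 41.7 mm and 7.16 degrees, less where a joint would pass 70% of its speed; a pose out of reach is approached as far as the arm can. A call with a gripper value outside its range is refused whole. OPENING is the closure in counts, from 0 (fully open) to 255 (shut), set as the call begins (- or left out, the last holds). The fingers move at their own pace and stop on an object; the grip force is fixed at half the most. Time passes only in rows, so rows that repeat a pose let the fingers close. It gives the time, the measured TCP pose, the force, the opening and the grip force at its end, in the units of the state.
- ctrl.get_obs(): the state, without advancing time (a new reading comes with each control period).
- ctrl.get_image(name): name is "scene" or "top" or "wrist"; returns the picture (384x512x3 uint8, red, green, blue); there is no depth.
- ctrl.camera_model(name): a dict with "fx", "fy", "cx", "cy" (pixels), "position" and "attitude" of the camera in the world. Camera axes: x right, y up, looking along -z (the intrinsics and any distortion apply to the point x, -y, -z); pixel columns grow to the right and rows downward; lengths in mm; the calibration is good to about 2 mm. A picture is of the moment at which its call begins: read the wrist's pose just before it. camera_model takes no time and is no camera call; for the wrist camera it gives the pose at the moment of the call.
- ctrl.close_job(): hands the job in; it is judged then, once.
The state is a dict: "t": time; "qpos": joint angles; "qvel": joint speeds; "joint_torque": joint torques, N m; "ee_pos": TCP position; "orientation": TCP orientation; "ft_force": force on the tool from outside, world axes, zero at the start; "moment": the same for the moment, N m; "width": finger opening in mm; "grasp_force": force on a finger pad.
Only numpy, scipy, OpenCV 4.12 (cv2) and the standard library are available. Lean on these libraries where they do the work, as an engineer would, in place of code of your own. Each camera call takes 0.05 s, during which the arm holds its last target. There are 200 camera calls.

## Working session

There is one attempt and no reset: what is moved stays moved. The work goes in short steps, Python scripts to look and compute and a shell command to move; the robot and the scene stay as the last step left them, time stands still between calls to the robot, and variables do not carry over. Pictures are saved under pics/ and viewed, at most 10 in all, crops included, and the job is handed in when it is done.

```bash
ls; mkdir -p pics; python3 - <<'E'
from workcell import ctrl
import cv2
for n in ["scene","top"]:
    m=ctrl.camera_model(n);print(n,m)
    cv2.imwrite(f"pics/{n}0.png",ctrl.get_image(n)[:,:,::-1])
o=ctrl.get_obs();print(o)
E
```

```text
pics
scene {'fx': 499.60684917401153, 'fy': 499.60684917401153, 'cx': 250.75281747691977, 'cy': 194.90082364480736, 'position': array([1586.65776153, -480.91261628, 1123.57918047]), 'attitude': array([0.72891236, 0.4414139 , 0.99423276])}
top {'fx': 446.61796355583874, 'fy': 446.61796355583874, 'cx': 263.4583658931828, 'cy': 189.34407129877818, 'position': array([ 394.78679444,   46.28201384, 1346.81555524]), 'attitude': array([ 0.11378419, -0.12989654, -1.57920761])}
{'t': 0.1, 'qpos': array([-1.28998760e+00,  4.23772470e-01,  1.63060633e+00, -5.34943222e-06,
        1.08853480e+00, -1.90015966e-02]), 'qvel': array([-0.00061868,  0.00105584, -0.00453516,  0.00164904,  0.00080206,
        0.00012948]), 'joint_torque': array([-2.75456323e-04, -5.45617747e+01, -2.74323642e+01,  6.45002956e-02,
        1.88467460e-02, -2.79426632e-05]), 'ee_pos': array([ 184.46652759, -596.61960869,  198.3772465 ]), 'orientation': array([-3.10506553e+00, -4.68987491e-01,  2.78103288e-04]), 'ft_force': array([-0.19860292, -0.49039224, -0.48454653]), 'moment': array([ 0.01262038,  0.00751268, -0.03964296]), 'grasp_force': 0.0, 'width': 88.08812484322556}
```

View pics/top0.png

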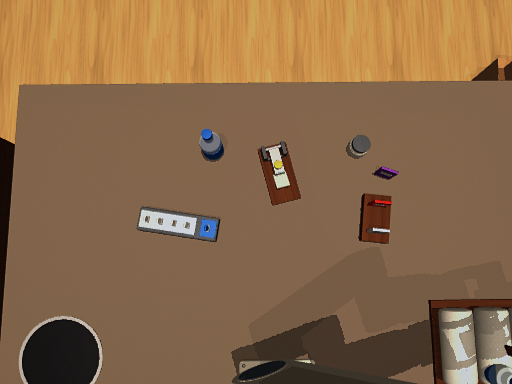

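View pics/scene0.png

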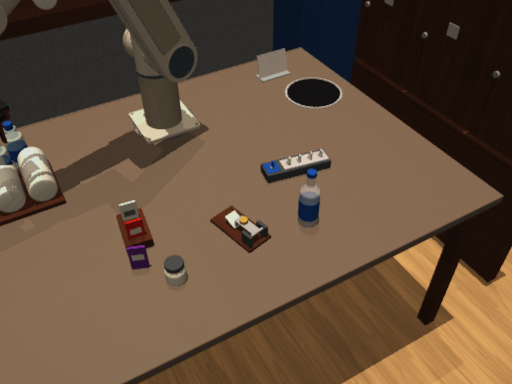

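The top view shows the bank at about (178,224), with its blue end on the right. The holder is at (279,173) with its open end towards the bottom, the rack at (376,218), the red tag at (378,203) and the white tag at (378,230). The scene view agrees, and also shows a purple look-alike, the jar and the bottle.

```bash
cat > h.py <<'E'
import numpy as np,cv2
from workcell import ctrl
from scipy.spatial.transform import Rotation as R
def ray(m,uv,z):
    uv=np.atleast_2d(uv).astype(float)
    d=np.c_[(uv[:,0]-m['cx'])/m['fx'],-(uv[:,1]-m['cy'])/m['fy'],-np.ones(len(uv))]
    d=R.from_rotvec(m['attitude']).apply(d);p=np.array(m['position'])
    return (p+d*((z-p[2])/d[:,2])[:,None])[:,:2]
def blobs(mask,amin=20):
    cs,_=cv2.findContours(mask.astype('uint8'),cv2.RETR_EXTERNAL,cv2.CHAIN_APPROX_NONE)
    return sorted([c for c in cs if cv2.contourArea(c)>amin],key=cv2.contourArea)[::-1]
def rect(c,m,z):
    """minAreaRect of contour cast to plane z: centre, sizes(long,short), angle of long axis"""
    P=ray(m,c.reshape(-1,2),z).astype(np.float32)
    b=cv2.boxPoints(cv2.minAreaRect(P));e1,e2=b[1]-b[0],b[2]-b[1]
    L=e1 if np.linalg.norm(e1)>np.linalg.norm(e2) else e2
    return b.mean(0).round(1),sorted([round(float(np.linalg.norm(e))) for e in(e1,e2)]),round(float(np.arctan2(L[1],L[0])%np.pi),3)
def rel(target,yaw=None):
    "tool-frame shift to a world TCP target, from the measured pose"
    o=ctrl.get_obs();r=R.from_rotvec(o['orientation']);return r.inv().apply(np.array(target)-o['ee_pos']).round(1)
E
python3 - <<'E'
from h import *
m=ctrl.camera_model("top");im=cv2.imread("pics/top0.png");hsv=cv2.cvtColor(im,cv2.COLOR_BGR2HSV)
H,S,V=[hsv[:,:,i].astype(int) for i in range(3)]
def roi(x0,y0,x1,y1):
    k=np.zeros(H.shape,bool);k[y0:y1,x0:x1]=1;return k
def show(n,mask,z,k=2,a=20):
    for c in blobs(mask,a)[:k]: print(n,rect(c,m,z),cv2.boundingRect(c))
b=roi(125,195,235,255);show("blue",b&(H>95)&(H<130)&(S>120)&(V>100),35,2)
show("strip",b&(S<50)&(V>120),35,2)
h=roi(245,130,310,215);r=roi(350,185,400,250)
for n,p in [("bank",(130,235)),("bank",(225,215)),("holder",(285,195)),("holder",(265,205)),("rack",(380,215)),("rack",(355,215))]:print(n,hsv[p[1],p[0]])
show("bankall",b&((S<60)|(H>90)),35,1)
for s in(140,170): show("holder",h&(S>s)&(H<12),10,1);show("rack",r&(S>s)&(H<12),32,1)
show("red",r&(S>200)&((H<5)|(H>175))&(V>110),96,2,5)
show("whitet",r&(S<60)&(V>130),96,2,5)
show("armwhite",h&(S<70)&(V>150),30,3,10)
E
```

```text
blue (array([486.3, 196.2], dtype=float32), [45, 50], 2.985) (199, 219, 18, 19)
strip (array([506.4, 314.8], dtype=float32), [51, 166], 1.406) (138, 210, 59, 25)
bank [ 14 105 129]
bank [ 14 107 131]
holder [  9 197  97]
holder [ 14 106 132]
rack [  9 200  93]
rack [ 14 108 130]
bankall (array([500.8, 283.5], dtype=float32), [68, 235], 1.406) (137, 207, 83, 35)
holder (array([653.7, -15.7], dtype=float32), [90, 180], 0.247) (258, 142, 43, 63)
rack (array([ 511.4, -297.7], dtype=float32), [88, 141], 3.016) (359, 193, 33, 50)
holder (array([653.2, -15.5], dtype=float32), [89, 177], 0.244) (258, 149, 43, 56)
rack (array([ 511.4, -297.7], dtype=float32), [88, 140], 3.019) (359, 194, 33, 49)
red (array([ 551.3, -305.6], dtype=float32), [8, 46], 1.434) (375, 200, 17, 4)
whitet (array([ 471.9, -295.7], dtype=float32), [7, 45], 1.482) (373, 228, 17, 4)
armwhite (array([638.2, -19.5], dtype=float32), [39, 61], 0.271) (273, 166, 17, 22)
armwhite (array([702.9,  -5.3], dtype=float32), [45, 58], 0.241) (266, 145, 16, 22)
```

```bash
python3 - <<'E'
import cv2
im=cv2.imread("pics/top0.png")
a=cv2.resize(im[195:255,125:235],None,fx=5,fy=5,interpolation=2);b=cv2.resize(im[130:250,245:405],None,fx=5,fy=5,interpolation=2)
cv2.imwrite("pics/c1.png",b)
E
```

```text
(no output)
```

View pics/c1.png

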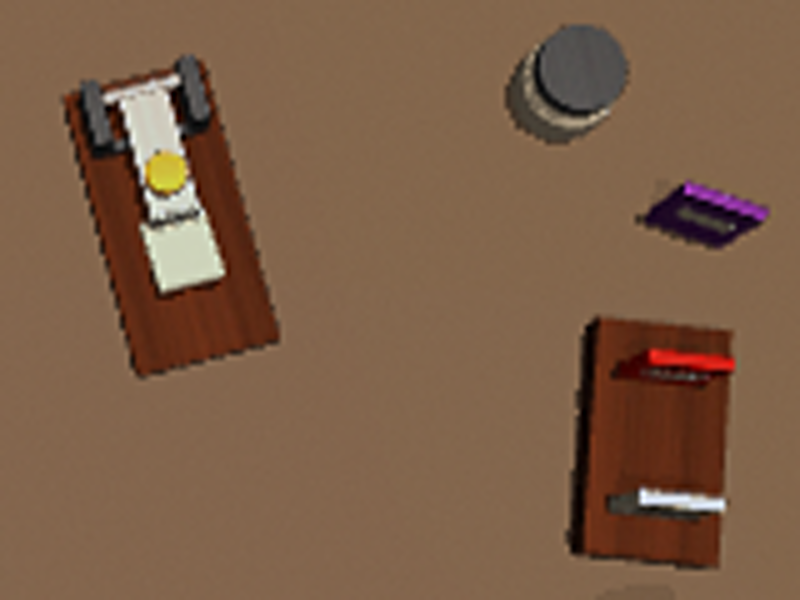

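The sizes all match: bank 68x235, bed 90x180, rack 140. Bank centre is about (501,284) with yaw -0.165. Holder bed centre, which is the home position, is about (654,-16) with yaw 0.245. The red tag is at (551,-306). The sweep goes first, with tool x laid along the row.

```bash
cat >> h.py <<'E'
def go(*T):
    "tool-frame shift + turn to (x,y,z,yaw of tool x) with tool down"
    o=ctrl.get_obs();r=R.from_rotvec(o['orientation'])
    for x,y,z,w in T:
        t=R.from_euler('z',w)*R.from_rotvec([np.pi,0,0])
        print((x,y,z,w),'xyz',r.inv().apply(np.array([x,y,z])-o['ee_pos']).round(1),'rot',(r.inv()*t).as_rotvec().round(3))
def fr(c,w,p): return np.array(c)+[p[0]*np.cos(w)-p[1]*np.sin(w),p[0]*np.sin(w)+p[1]*np.cos(w)]
E
python3 - <<'E'
from h import *
p=fr((500.8,284.5),-.165,(0,140));print(p)
go((430,-150,200,.3),(480,100,200,.8),(*p,150,1.406))
E
```

```text
[523.79532634 422.59856975]
(430, -150, 200, 0.3) xyz [ 366.5 -354.2   -1.1] rot [-0.001 -0.    -0.   ]
(480, 100, 200, 0.8) xyz [ 488.1 -578.3   -0.8] rot [-0.001 -0.    -0.5  ]
(np.float64(523.7953263386673), np.float64(422.59856974848867), 150, 1.406) xyz [ 625.2 -873.5   49.5] rot [-1.000e-03 -1.000e-03 -1.106e+00]
```

```bash
python3 -m inch '[{"xyz":[366,-354,0],"rot":[0,0,0]},{"xyz":[366,-354,0],"rot":[0,0,0]},{"xyz":[366,-354,0],"rot":[0,0,0]},{"xyz":[366,-354,0],"rot":[0,0,0]},{"xyz":[366,-354,0],"rot":[0,0,0]},{"xyz":[366,-354,0],"rot":[0,0,0]},{"xyz":[366,-354,0],"rot":[0,0,0]},{"xyz":[366,-354,0],"rot":[0,0,0]},{"xyz":[366,-354,0],"rot":[0,0,0]},{"xyz":[366,-354,0],"rot":[0,0,0]},{"xyz":[366,-354,0],"rot":[0,0,0]},{"xyz":[366,-354,0],"rot":[0,0,0]}]' 255
python3 - <<'E'
from h import *
go((480,100,200,.8),(523.8,422.6,150,1.406))
E
```

```text
t: 1.1
ee_pos: [425.7, -156.9, 199.1]
orientation: [3.106, 0.469, -0.0]
ft_force: [0.3, -0.8, -0.5]
width: 11.2
grasp_force: 0.0
(480, 100, 200, 0.8) xyz [ 127.7 -229.4   -0.9] rot [ 0.   0.  -0.5]
(523.8, 422.6, 150, 1.406) xyz [ 264.8 -524.7   49.1] rot [ 0.     0.    -1.106]
```

```bash
python3 -m inch '[{"xyz":[128,-230,0],"rot":[0,0,-0.5]},{"xyz":[128,-230,0],"rot":[0,0,-0.5]},{"xyz":[128,-230,0],"rot":[0,0,-0.5]},{"xyz":[128,-230,0],"rot":[0,0,-0.5]},{"xyz":[128,-230,0],"rot":[0,0,-0.5]},{"xyz":[128,-230,0],"rot":[0,0,-0.7]},{"xyz":[265,-525,25],"rot":[0,0,-0.85]},{"xyz":[265,-525,25],"rot":[0,0,-1.0]},{"xyz":[265,-525,25],"rot":[0,0,-1.106]},{"xyz":[265,-525,25],"rot":[0,0,-1.106]},{"xyz":[265,-525,25],"rot":[0,0,-1.106]},{"xyz":[265,-525,25],"rot":[0,0,-1.106]}]'
python3 - <<'E'
from h import *
go((523.8,422.6,130,1.406))
E
```

```text
t: 2.1
ee_pos: [510.8, 334.8, 180.1]
orientation: [-2.396, -2.032, 0.001]
ft_force: [1.0, -0.9, -0.6]
width: 0.8
grasp_force: 0.0
(523.8, 422.6, 130, 1.406) xyz [88.8 -1.5 50.1] rot [-0.     0.     0.001]
```

```bash
python3 -m inch '[{"xyz":[40,-1,0],"rot":[0,0,0]},{"xyz":[80,-1.5,0],"rot":[0,0,0]},{"xyz":[89,-1.5,20],"rot":[0,0,0]},{"xyz":[89,-1.5,50],"rot":[0,0,0]},{"xyz":[89,-1.5,50],"rot":[0,0,0]},{"xyz":[89,-1.5,50],"rot":[0,0,0]}]'
python3 - <<'E'
from h import *
m=ctrl.camera_model("wrist");im=ctrl.get_image("wrist")[:,:,::-1].copy();print(m)
cv2.imwrite("pics/w1.png",im)
go((523.8,422.6,48,1.406))
E
```

```text
t: 2.6
ee_pos: [522.8, 419.7, 128.7]
orientation: [-2.396, -2.031, 0.008]
ft_force: [0.1, 0.1, -0.1]
width: 0.3
grasp_force: 0.0
{'fx': 327.7677081690192, 'fy': 327.7677081690192, 'cx': 260.0583096075506, 'cy': 185.7723156159279, 'position': array([534.63741051, 485.82422658, 314.49917168]), 'attitude': array([-0.25150786,  0.02428226, -0.16183335])}
(523.8, 422.6, 48, 1.406) xyz [ 2.5 -0.5 82.5] rot [-0.001  0.001 -0.   ]
```

View pics/w1.png

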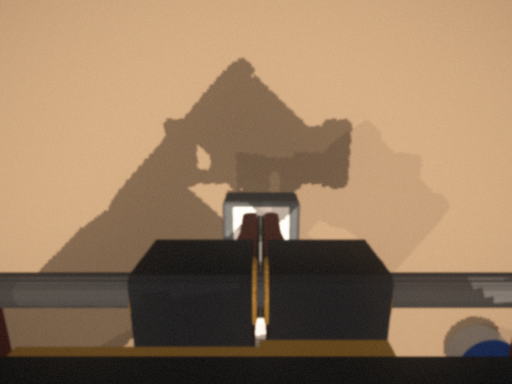

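The wrist view shows the bank end at columns 224–299, row about 194, with the fingers centred on it at column 262. I'll check the bank end numerically while planning the descent.

```bash
python3 - <<'E'
from h import *
m=ctrl.camera_model("wrist");a,b=ray(m,[(225,194),(298,194)],35);print(a,b,(a+b)/2,np.linalg.norm(a-b))
print(fr((500.8,284.5),-.165,(0,117.5)))
go((*fr((500.8,284.5),-.165,(0,135)),48,1.406),(*fr((500.8,284.5),-.165,(0,-52)),48,1.406))
E
```

```text
[491.19796411 412.7418219 ] [555.4493667 402.1552504] [523.32366541 407.44853615] 65.11772593072708
[520.09964889 400.40415675]
(np.float64(522.9740646837149), np.float64(417.66647797175693), 48, 1.406) xyz [-2.5 -0.5 82.5] rot [-0.001  0.001 -0.   ]
(np.float64(492.258878788495), np.float64(233.20624552198993), 48, 1.406) xyz [-189.5   -0.4   82.8] rot [-0.001  0.001 -0.   ]
```

```bash
python3 -m inch '[{"xyz":[0,0,40],"rot":[0,0,0]},{"xyz":[0,0,75],"rot":[0,0,0]},{"xyz":[0,0,82],"rot":[0,0,0]},{"xyz":[0,0,82],"rot":[0,0,0]},{"xyz":[0,0,82],"rot":[0,0,0]}]'
python3 - <<'E'
from h import *
go((*fr((500.8,284.5),-.165,(0,40)),48,1.406),(*fr((500.8,284.5),-.165,(0,-52)),48,1.406))
E
```

```text
t: 3.07
ee_pos: [525.4, 421.0, 50.6]
orientation: [2.398, 2.03, 0.003]
ft_force: [0.8, 0.2, -0.2]
width: 0.4
grasp_force: 0.0
(np.float64(507.3700932396192), np.float64(323.9567342138539), 48, 1.406) xyz [-98.7  -1.8   2.5] rot [ 0.001 -0.001 -0.001]
(np.float64(492.258878788495), np.float64(233.20624552198993), 48, 1.406) xyz [-190.7   -1.8    2.3] rot [ 0.001 -0.001 -0.001]
```

```bash
python3 -m inch '[{"xyz":[-8,-1,1],"rot":[0,0,0]},{"xyz":[-20,-1,1],"rot":[0,0,0]},{"xyz":[-32,-1,1],"rot":[0,0,0]},{"xyz":[-44,-1,1],"rot":[0,0,0]},{"xyz":[-56,-1,1],"rot":[0,0,0]},{"xyz":[-68,-1,1],"rot":[0,0,0]},{"xyz":[-80,-1,1],"rot":[0,0,0]},{"xyz":[-90,-1,1],"rot":[0,0,0]},{"xyz":[-98,-1,1],"rot":[0,0,0]},{"xyz":[-98,-1,1],"rot":[0,0,0]}]'
python3 - <<'E'
from h import *
o=ctrl.get_obs();print(o['ee_pos'],o['ft_force'])
go((*fr((500.8,284.5),-.165,(0,-52)),48,1.406))
E
```

```text
t: 3.9
ee_pos: [506.8, 322.5, 47.5]
orientation: [-2.398, -2.029, 0.002]
ft_force: [-0.2, -0.3, -0.3]
width: 1.0
grasp_force: 0.0
[506.76100349 322.48689087  47.54253059] [-0.15431256 -0.29502209 -0.25799519]
(np.float64(492.258878788495), np.float64(233.20624552198993), 48, 1.406) xyz [-90.4   0.5  -0.4] rot [-0.001  0.001 -0.001]
```

```bash
python3 -m inch '[{"xyz":[-8,0,0],"rot":[0,0,0]},{"xyz":[-20,0,0],"rot":[0,0,0]},{"xyz":[-32,0,0],"rot":[0,0,0]},{"xyz":[-44,0,0],"rot":[0,0,0]},{"xyz":[-56,0,0],"rot":[0,0,0]},{"xyz":[-68,0,0],"rot":[0,0,0]},{"xyz":[-78,0,0],"rot":[0,0,0]},{"xyz":[-86,0,0],"rot":[0,0,0]},{"xyz":[-90,0,0],"rot":[0,0,0]},{"xyz":[-90,0,0],"rot":[0,0,0]},{"xyz":[-90,0,0],"rot":[0,0,0]}]'
python3 - <<'E'
from h import *
im=ctrl.get_image("scene")[:,:,::-1][130:200,240:350]
cv2.imwrite("pics/s1.png",cv2.resize(im,None,fx=6,fy=6,interpolation=2))
go((*fr((500.8,284.5),-.165,(0,-52)),48,1.406))
E
```

```text
t: 4.82
ee_pos: [492.7, 235.5, 47.8]
orientation: [2.397, 2.03, 0.001]
ft_force: [-0.5, -0.2, -0.1]
width: 0.3
grasp_force: 0.0
(np.float64(492.258878788495), np.float64(233.20624552198993), 48, 1.406) xyz [-2.6 -0.1 -0.2] rot [ 0. -0. -0.]
```

View pics/s1.png

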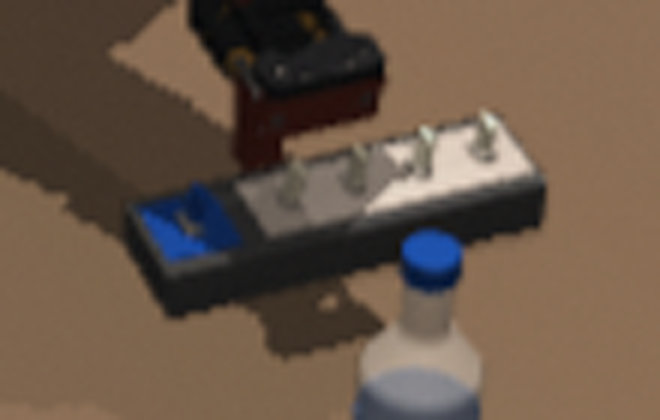

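The levers still look upright and no force was felt, so I'll check the geometry.

```bash
python3 - <<'E'
from h import *
m=ctrl.camera_model("scene")
def pr(m,p):
    c=R.from_rotvec(m['attitude']).inv().apply(np.array(p,float)-m['position']);return np.array([m['cx']+m['fx']*c[0]/-c[2],m['cy']-m['fy']*c[1]/-c[2]])
def crop(p): q=pr(m,p);return ((q-[240,130])*6).round()
print("tcp",crop(ctrl.get_obs()['ee_pos']))
C=(500.8,284.5)
for y in(90,50,10,-30,-90): print(y,crop((*fr(C,-.165,(0,y)),35)),crop((*fr(C,-.165,(0,y+6)),60)))
for x,y in((35,117),(35,-117),(-35,-117),(-35,117)): print(x,y,crop((*fr(C,-.165,(x,y)),35)))
E
python3 - <<'E'
import cv2
im=cv2.imread("pics/top0.png")
E
```

```text
tcp [250. 189.]
90 [474. 151.] [487. 115.]
50 [410. 167.] [423. 130.]
10 [346. 182.] [358. 146.]
-30 [281. 198.] [293. 162.]
-90 [183. 222.] [193. 185.]
35 117 [543. 177.]
35 -117 [160. 272.]
-35 -117 [116. 196.]
-35 117 [490. 106.]
```

```bash
python3 - <<'E'
from h import *
s=ctrl.get_image("scene")[:,:,::-1][125:185,255:325];w=ctrl.get_image("wrist")[:,:,::-1];o=ctrl.get_obs();print(o['ee_pos'],o['qpos'])
s=np.clip(cv2.resize(s,(500,430),interpolation=2).astype(float)*1.7,0,255);w=w[150:384,150:400]
w=np.clip(cv2.resize(w,(300,281)).astype(float)*1.7,0,255)
c=np.zeros((430,800,3));c[:,:500]=s;c[:281,500:]=w
cv2.imwrite("pics/s2.png",c)
E
```

```text
[492.70938447 235.95742698  47.71027892] [4.24806451e-01 5.32646190e-01 1.89233852e+00 8.11220853e-05
 7.16141466e-01 5.89317557e-01][ WARN:0@0.705] global loadsave.cpp:1063 imwrite_ Unsupported depth image for selected encoder is fallbacked to CV_8U.
```

View pics/s2.png

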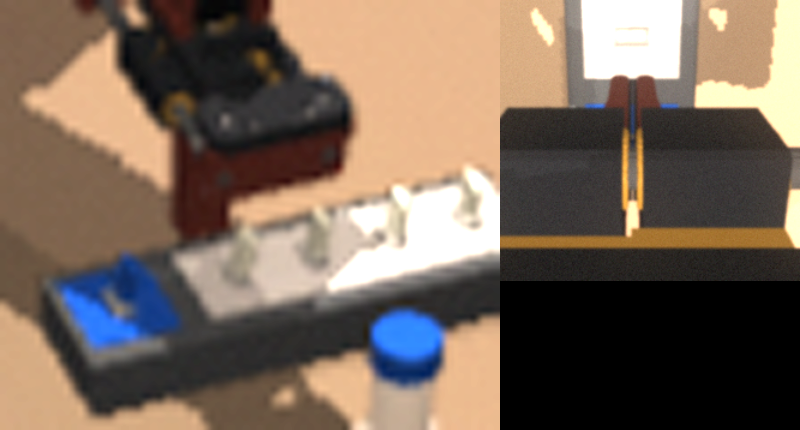

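```bash
python3 - <<'E'
from h import *
def pr(m,p):
    c=R.from_rotvec(m['attitude']).inv().apply(np.array(p,float)-m['position']);return np.array([m['cx']+m['fx']*c[0]/-c[2],m['cy']-m['fy']*c[1]/-c[2]]).round(1)
m=ctrl.camera_model("wrist");e=ctrl.get_obs()['ee_pos']
for dz in(0,10,20,30): print(dz,pr(m,e+[0,0,dz]))
C=(500.8,284.5)
for y in(-30,-55,-65): print(y,[pr(m,(*fr(C,-.165,(x,y)),35)) for x in(-25,0,25)])
print("lever -30 top on",pr(m,(*fr(C,-.165,(0,-24)),60)), "+10",pr(m,(*fr(C,-.165,(0,10)),35)),pr(m,(*fr(C,-.165,(0,16)),60)))
w=ctrl.get_image("wrist")[:,:,::-1];
cv2.imwrite("pics/w2.png",cv2.resize(w[0:260,130:390],None,fx=2.3,fy=2.3))
E
```

```text
0 [259.6 216.9]
10 [259.6 222.8]
20 [259.5 229.4]
30 [259.5 236.7]
-30 [array([219.6, 180.8]), array([259.7, 180.9]), array([299.8, 180.9])]
-55 [array([220.7, 218.7]), array([259.6, 218.7]), array([298.6, 218.8])]
-65 [array([221.1, 233.2]), array([259.6, 233.3]), array([298.1, 233.4])]
lever -30 top on [259.7 180.7] +10 [259.8 115.3] [259.8 105.2]
```

View pics/w2.png

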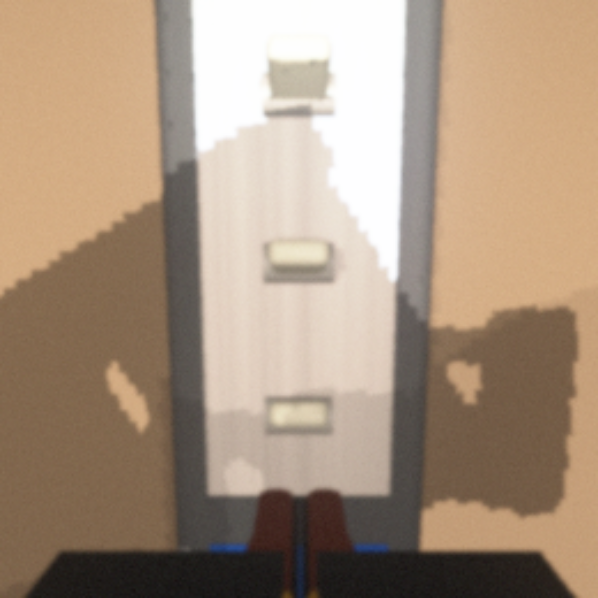

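The levers are still upright. In both views the fingertips sit about 18 mm above the reported TCP, so the finger passed over them. None has folded, so no rule is broken. I'll go back beyond the row's end and find the true tip height by touching the counter lightly.

```bash
python3 -m inch '[{"xyz":[40,0,-4],"rot":[0,0,0]},{"xyz":[80,0,-4],"rot":[0,0,0]},{"xyz":[120,0,-4],"rot":[0,0,0]},{"xyz":[160,0,-4],"rot":[0,0,0]},{"xyz":[195,0,-4],"rot":[0,0,0]},{"xyz":[195,0,15],"rot":[0,0,0]},{"xyz":[195,0,30],"rot":[0,0,0]},{"xyz":[195,0,35],"rot":[0,0,0]},{"xyz":[195,0,38],"rot":[0,0,0]},{"xyz":[195,0,38],"rot":[0,0,0]},{"xyz":[195,0,38],"rot":[0,0,0]}]'
python3 - <<'E'
from h import *
im=ctrl.get_image("scene")[:,:,::-1][110:185,250:350]
w=ctrl.get_image("wrist")[:,:,::-1][130:290,180:340]
c=np.zeros((450,800,3),'uint8');c[:,:600]=np.clip(cv2.resize(im,(600,450),interpolation=2)*1.6,0,255);c[:200,600:]=cv2.resize(w,(200,200))
cv2.imwrite("pics/s3.png",c)
o=ctrl.get_obs();print(o['ee_pos'],o['ft_force'])
E
```

```text
t: 5.93
ee_pos: [524.7, 426.9, 9.8]
orientation: [2.398, 2.029, -0.001]
ft_force: [-0.4, 0.0, -0.2]
width: 0.2
grasp_force: 0.0
[525.1462482  427.46368035  10.51636226] [ 0.43861349 -0.51659001 -0.16622608]
```

View pics/s3.png

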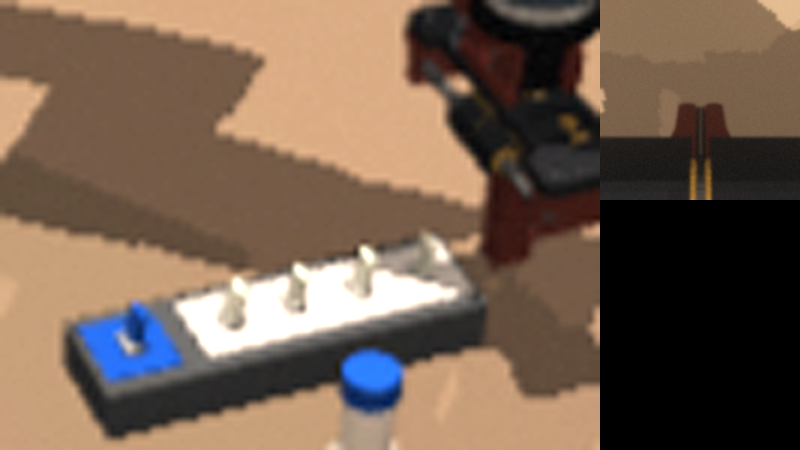

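The toggles are all still on, and the fingertip, at about (505,262), hangs clear of the counter. Next I'll feel down.

```bash
python3 -m inch '[{"xyz":[0,0,3],"rot":[0,0,0]},{"xyz":[0,0,6],"rot":[0,0,0]},{"xyz":[0,0,9],"rot":[0,0,0]},{"xyz":[0,0,9],"rot":[0,0,0]}]'; python3 -m inch '[{"xyz":[0,0,2],"rot":[0,0,0]},{"xyz":[0,0,3],"rot":[0,0,0]}]'
```

```text
t: 6.37
ee_pos: [524.2, 427.5, 0.0]
orientation: [-2.397, -2.031, 0.001]
ft_force: [-0.7, 0.1, 0.1]
width: 0.5
grasp_force: 0.0
t: 6.53
ee_pos: [524.4, 427.8, -2.6]
orientation: [-2.397, -2.031, 0.0]
ft_force: [0.2, -0.5, 0.9]
width: 0.4
grasp_force: 0.0
```

```bash
for i in 1; do python3 -m inch '[{"xyz":[0,0,2],"rot":[0,0,0]},{"xyz":[0,0,4],"rot":[0,0,0]},{"xyz":[0,0,5],"rot":[0,0,0]}]'; done; python3 -m inch '[{"xyz":[0,0,2],"rot":[0,0,0]},{"xyz":[0,0,3],"rot":[0,0,0]}]'
```

```text
t: 6.78
ee_pos: [524.4, 427.7, -7.7]
orientation: [-2.397, -2.031, 0.001]
ft_force: [0.1, -0.8, -0.4]
width: 0.6
grasp_force: 0.0
t: 6.95
ee_pos: [524.4, 427.8, -10.6]
orientation: [-2.397, -2.031, 0.0]
ft_force: [0.7, -0.3, 0.4]
width: 0.2
grasp_force: 0.0
```

```bash
python3 -m inch '[{"xyz":[0,0,2],"rot":[0,0,0]},{"xyz":[0,0,3],"rot":[0,0,0]},{"xyz":[0,0,3],"rot":[0,0,0]}]';python3 -m inch '[{"xyz":[0,0,1],"rot":[0,0,0]},{"xyz":[0,0,2],"rot":[0,0,0]}]'
```

```text
t: 7.2
ee_pos: [524.4, 427.7, -13.6]
orientation: [2.397, 2.031, -0.001]
ft_force: [-0.1, -0.6, -0.9]
width: 0.6
grasp_force: 0.0
t: 7.37
ee_pos: [524.6, 427.9, -15.3]
orientation: [-2.397, -2.031, -0.0]
ft_force: [-0.2, -0.4, -0.2]
width: 0.5
grasp_force: 0.0
```

```bash
python3 -m inch '[{"xyz":[0,0,1],"rot":[0,0,0]},{"xyz":[0,0,2],"rot":[0,0,0]},{"xyz":[0,0,2],"rot":[0,0,0]}]';python3 -m inch '[{"xyz":[0,0,1],"rot":[0,0,0]},{"xyz":[0,0,2],"rot":[0,0,0]}]'
```

```text
t: 7.62
ee_pos: [524.4, 427.7, -17.6]
orientation: [-2.397, -2.031, 0.0]
ft_force: [-0.4, -0.5, -0.6]
width: 0.5
grasp_force: 0.0
t: 7.78
ee_pos: [524.6, 427.9, -19.3]
orientation: [-2.397, -2.031, -0.0]
ft_force: [-0.3, 0.2, -0.1]
width: 0.3
grasp_force: 0.0
```

```bash
python3 -m inch '[{"xyz":[0,0,1],"rot":[0,0,0]},{"xyz":[0,0,2],"rot":[0,0,0]},{"xyz":[0,0,2],"rot":[0,0,0]}]';python3 -m inch '[{"xyz":[0,0,1],"rot":[0,0,0]},{"xyz":[0,0,1],"rot":[0,0,0]}]'; python3 -m inch '[{"xyz":[0,0,1],"rot":[0,0,0]},{"xyz":[0,0,1],"rot":[0,0,0]}]'
```

```text
t: 8.03
ee_pos: [524.3, 427.7, -21.6]
orientation: [-2.397, -2.031, 0.001]
ft_force: [-0.7, 0.3, -0.6]
width: 0.2
grasp_force: 0.0
t: 8.2
ee_pos: [524.4, 427.8, -22.5]
orientation: [-2.397, -2.031, 0.0]
ft_force: [-0.3, -0.3, -1.1]
width: 0.5
grasp_force: 0.0
t: 8.37
ee_pos: [524.6, 427.9, -23.1]
orientation: [-2.397, -2.031, -0.0]
ft_force: [-0.2, -0.2, 1.6]
width: 0.3
grasp_force: 0.8
```

The tip meets the counter at a reported z of about -23, so true tip z is reported z plus 23. The drag therefore runs at reported z = 25.

```bash
python3 -m inch '[{"xyz":[0,0,-25],"rot":[0,0,0]},{"xyz":[0,0,-48],"rot":[0,0,0]},{"xyz":[0,0,-48],"rot":[0,0,0]},{"xyz":[0,0,-48],"rot":[0,0,0]}]'
python3 - <<'E'
from h import *
go((*fr((500.8,284.5),-.165,(0,35)),25,1.406),(*fr((500.8,284.5),-.165,(0,-56)),25,1.406))
E
```

```text
t: 8.7
ee_pos: [525.4, 428.5, 26.0]
orientation: [2.397, 2.031, 0.005]
ft_force: [0.0, 0.0, 0.7]
width: 0.3
grasp_force: 0.0
(np.float64(506.54883158466686), np.float64(319.02464243712217), 25, 1.406) xyz [-111.1   -0.6    0.8] rot [ 0.002 -0.002 -0.   ]
(np.float64(491.6018694645331), np.float64(229.26057210060452), 25, 1.406) xyz [-202.1   -0.6    0.6] rot [ 0.002 -0.002 -0.   ]
```

```bash
python3 -m inch '[{"xyz":[-8,-0.5,0],"rot":[0,0,0]},{"xyz":[-18,-0.5,0],"rot":[0,0,0]},{"xyz":[-28,-0.5,0],"rot":[0,0,0]},{"xyz":[-38,-0.5,0],"rot":[0,0,0]},{"xyz":[-48,-0.5,0],"rot":[0,0,0]},{"xyz":[-58,-0.5,0],"rot":[0,0,0]},{"xyz":[-68,-0.5,0],"rot":[0,0,0]},{"xyz":[-78,-0.5,0],"rot":[0,0,0]},{"xyz":[-88,-0.5,0],"rot":[0,0,0]},{"xyz":[-98,-0.5,0],"rot":[0,0,0]},{"xyz":[-106,-0.5,0],"rot":[0,0,0]},{"xyz":[-111,-0.5,0],"rot":[0,0,0]}]'
python3 - <<'E'
from h import *
go((*fr((500.8,284.5),-.165,(0,-56)),25,1.406))
E
```

```text
t: 9.7
ee_pos: [505.2, 316.8, 24.5]
orientation: [2.397, 2.03, -0.002]
ft_force: [0.4, 1.5, 0.2]
width: 0.1
grasp_force: 0.6
(np.float64(491.6018694645331), np.float64(229.26057210060452), 25, 1.406) xyz [-88.6   1.   -0.4] rot [-0.001  0.001 -0.001]
```

```bash
python3 -m inch '[{"xyz":[-8,1,0],"rot":[0,0,0]},{"xyz":[-18,1,0],"rot":[0,0,0]},{"xyz":[-28,1,0],"rot":[0,0,0]},{"xyz":[-38,1,0],"rot":[0,0,0]},{"xyz":[-48,1,0],"rot":[0,0,0]},{"xyz":[-58,1,0],"rot":[0,0,0]},{"xyz":[-68,1,0],"rot":[0,0,0]},{"xyz":[-76,1,0],"rot":[0,0,0]},{"xyz":[-84,1,0],"rot":[0,0,0]},{"xyz":[-89,1,0],"rot":[0,0,0]},{"xyz":[-89,1,0],"rot":[0,0,0]},{"xyz":[-89,1,0],"rot":[0,0,0]}]'
python3 - <<'E'
from h import *
o=ctrl.get_obs();print(o['ee_pos'],o['ft_force'])
im=ctrl.get_image("scene")[:,:,::-1][110:185,250:350]
w=ctrl.get_image("wrist")[:,:,::-1][0:260,130:390]
c=np.zeros((300,700,3),'uint8');c[:,:400]=np.clip(cv2.resize(im,(400,300),interpolation=2)*1.5,0,255);c[:,400:]=cv2.resize(w,(300,300))
cv2.imwrite("pics/s4.png",c)
E
```

```text
t: 10.7
ee_pos: [491.9, 229.9, 24.6]
orientation: [-2.397, -2.03, 0.001]
ft_force: [0.3, -0.4, 0.4]
width: 0.4
grasp_force: 0.4
[491.85334765 229.85702081  24.5606373 ] [ 0.32344768 -0.35570058  0.44967118]
```

View pics/s4.png

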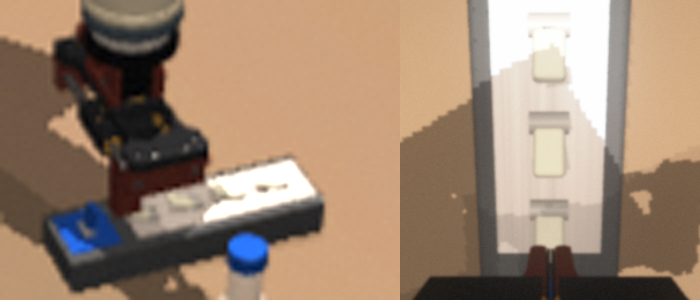

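All four white levers lie folded towards -y and the blue one still stands. Now the red tag: I'll rise and move above it with tool x at yaw -0.122 and the gripper open.

```bash
python3 -m inch '[{"xyz":[0,0,-40],"rot":[0,0,0]},{"xyz":[0,0,-80],"rot":[0,0,0]},{"xyz":[0,0,-120],"rot":[0,0,0]},{"xyz":[0,0,-140],"rot":[0,0,0]}]'
python3 - <<'E'
from h import *
go((551,-306,150,-.122))
E
```

```text
t: 11.13
ee_pos: [493.9, 231.7, 168.8]
orientation: [2.395, 2.031, 0.008]
ft_force: [1.4, 0.9, -0.5]
width: 0.4
grasp_force: 0.0
(551, -306, 150, -0.122) xyz [-521.1  144.3   18. ] rot [ 1.000e-03 -5.000e-03  1.528e+00]
```

```bash
python3 -m inch '[{"xyz":[-521,144,0],"rot":[0,0,1.528]},{"xyz":[-521,144,0],"rot":[0,0,1.528]},{"xyz":[-521,144,0],"rot":[0,0,1.528]},{"xyz":[-521,144,0],"rot":[0,0,1.528]},{"xyz":[-521,144,0],"rot":[0,0,1.528]},{"xyz":[-521,144,0],"rot":[0,0,1.528]},{"xyz":[-521,144,0],"rot":[0,0,1.528]},{"xyz":[-521,144,0],"rot":[0,0,1.528]},{"xyz":[-521,144,0],"rot":[0,0,1.528]},{"xyz":[-521,144,0],"rot":[0,0,1.528]},{"xyz":[-521,144,0],"rot":[0,0,1.528]},{"xyz":[-521,144,0],"rot":[0,0,1.528]}]' 0
python3 - <<'E'
from h import *
go((551,-306,130,-.122))
E
```

```text
t: 12.13
ee_pos: [544.4, -268.6, 164.5]
orientation: [-3.138, 0.157, 0.0]
ft_force: [1.1, 0.2, 0.6]
width: 77.1
grasp_force: 0.0
(551, -306, 130, -0.122) xyz [10.3 36.5 34.5] rot [-0.     0.     0.022]
```

```bash
python3 -m inch '[{"xyz":[9,33,10],"rot":[0,0,0.022]},{"xyz":[10,36,30],"rot":[0,0,0.022]},{"xyz":[10,36,34],"rot":[0,0,0.022]},{"xyz":[10,36,34],"rot":[0,0,0.022]},{"xyz":[10,36,34],"rot":[0,0,0.022]}]'
python3 - <<'E'
from h import *
im=ctrl.get_image("wrist")[:,:,::-1].copy();m=ctrl.camera_model("wrist");cv2.imwrite("pics/w3.png",im)
hsv=cv2.cvtColor(im,cv2.COLOR_BGR2HSV);k=((hsv[:,:,0]<6)|(hsv[:,:,0]>174))&(hsv[:,:,1]>190)&(hsv[:,:,2]>90)
for c in blobs(k,15)[:4]: print(cv2.boundingRect(c),rect(c,m,96))
go((551,-306,49,-.122))
print(m['position'])
s=cv2.imread("pics/scene0.png");
E
```

```text
t: 12.55
ee_pos: [550.7, -302.3, 130.4]
orientation: [-3.135, 0.181, 0.002]
ft_force: [-0.1, 0.2, 0.6]
width: 87.3
grasp_force: 0.0
(228, 174, 73, 33) (array([ 558.4, -306.3], dtype=float32), [23, 51], 1.457)
(551, -306, 49, -0.122) xyz [ 0.2  3.6 82.2] rot [-0.     0.     0.007]
[ 617.50631437 -310.07174296  317.19035166]
```

```bash
python3 -m inch '[{"xyz":[0,3.5,20],"rot":[0,0,0]},{"xyz":[0,3.5,40],"rot":[0,0,0]},{"xyz":[0,3.5,60],"rot":[0,0,0]},{"xyz":[0,3.5,75],"rot":[0,0,0]},{"xyz":[0,3.5,84],"rot":[0,0,0]},{"xyz":[0,3.5,84],"rot":[0,0,0]}]'
python3 -m inch '[{"xyz":[0,0,0],"rot":[0,0,0]},{"xyz":[0,0,0],"rot":[0,0,0]},{"xyz":[0,0,0],"rot":[0,0,0]},{"xyz":[0,0,0],"rot":[0,0,0]},{"xyz":[0,0,0],"rot":[0,0,0]},{"xyz":[0,0,0],"rot":[0,0,0]}]' 255
```

```text
t: 13.1
ee_pos: [550.0, -305.6, 45.7]
orientation: [-3.135, 0.18, 0.003]
ft_force: [0.2, 0.5, 1.0]
width: 87.6
grasp_force: 0.0
t: 13.6
ee_pos: [550.7, -307.2, 47.2]
orientation: [3.136, -0.183, 0.001]
ft_force: [0.6, 0.8, -0.4]
width: 51.0
grasp_force: 0.1
```

```bash
python3 -m inch '[{"xyz":[0,0,0],"rot":[0,0,0]},{"xyz":[0,0,0],"rot":[0,0,0]},{"xyz":[0,0,0],"rot":[0,0,0]}]'
```

```text
t: 13.85
ee_pos: [550.8, -307.3, 47.0]
orientation: [3.136, -0.183, 0.001]
ft_force: [-1.3, -0.4, 3.1]
width: 49.7
grasp_force: 29.9
```

```bash
python3 -m inch '[{"xyz":[0,0,-15],"rot":[0,0,0]},{"xyz":[0,0,-35],"rot":[0,0,0]},{"xyz":[0,0,-65],"rot":[0,0,0]},{"xyz":[0,0,-95],"rot":[0,0,0]},{"xyz":[0,0,-120],"rot":[0,0,0]},{"xyz":[0,0,-120],"rot":[0,0,0]}]'
sed -i 's/for x,y,z,w in T:/for x,y,z,w,*a in T:/; s/R.from_rotvec(\[np.pi,0,0\])$/R.from_rotvec([np.pi,0,0])*R.from_rotvec([0,a[0] if a else 0,0])/' h.py
python3 - <<'E'
from h import *
H=(663.4,-13.3)
p=fr(H,.245,(-214,0));print(p)
go((*p,160,.245),(*p,110,.245,-.87))
E
```

```text
t: 14.35
ee_pos: [553.3, -308.7, 172.1]
orientation: [3.132, -0.182, 0.012]
ft_force: [1.0, -1.2, -0.7]
width: 50.0
grasp_force: 29.9
[455.79061246 -65.2070535 ]
(np.float64(455.79061245585604), np.float64(-65.20705350475443), 160, 0.245) xyz [-125.2 -230.6   10.4] rot [ 0.005 -0.007 -0.361]
(np.float64(455.79061245585604), np.float64(-65.20705350475443), 110, 0.245) xyz [-125.6 -230.8   60.4] rot [-0.153 -0.867 -0.34 ]
```

```bash
python3 -m inch '[{"xyz":[-30,-58,0],"rot":[0,0,-0.09]},{"xyz":[-60,-115,0],"rot":[0,0,-0.2]},{"xyz":[-90,-170,0],"rot":[0,0,-0.3]},{"xyz":[-120,-215,0],"rot":[0,0,-0.361]},{"xyz":[-125,-231,0],"rot":[0,0,-0.361]},{"xyz":[-125,-231,0],"rot":[0,0,-0.361]},{"xyz":[-125,-231,0],"rot":[0,0,-0.361]},{"xyz":[-125,-231,0],"rot":[0,0,-0.361]}]'
python3 - <<'E'
from h import *
p=(455.8,-65.2)
go((*p,110,.245,-.87),(*p,34,.245,-.87))
E
```

```text
t: 15.02
ee_pos: [451.1, -60.7, 166.0]
orientation: [-3.117, -0.389, 0.003]
ft_force: [-0.2, 0.1, 0.0]
width: 50.3
grasp_force: 29.9
(455.8, -65.2, 110, 0.245) xyz [ 3.5  5.6 56. ] rot [ 0.    -0.868  0.003]
(455.8, -65.2, 34, 0.245) xyz [  3.7   5.6 132. ] rot [ 0.    -0.868  0.003]
```

```bash
python3 -m inch '[{"xyz":[1,1,10],"rot":[0,-0.12,0]},{"xyz":[1,2,20],"rot":[0,-0.24,0]},{"xyz":[2,3,30],"rot":[0,-0.36,0]},{"xyz":[3,4,40],"rot":[0,-0.48,0]},{"xyz":[3,5,50],"rot":[0,-0.6,0]},{"xyz":[3,5,56],"rot":[0,-0.72,0]},{"xyz":[3,5,56],"rot":[0,-0.84,0]},{"xyz":[3,5,56],"rot":[0,-0.87,0]},{"xyz":[3,5,56],"rot":[0,-0.87,0]},{"xyz":[3,5,56],"rot":[0,-0.87,0]}]'
python3 - <<'E'
from h import *
o=ctrl.get_obs();print(o['ee_pos'],R.from_rotvec(o['orientation']).as_matrix()[:,2],o['qpos'])
p=(455.8,-65.2);go((*p,34,.245,-.87))
E
```

```text
t: 15.85
ee_pos: [457.5, -67.9, 109.1]
orientation: [2.739, 0.337, -1.273]
ft_force: [-0.6, 0.0, 0.1]
width: 49.8
grasp_force: 29.9
[457.48916043 -67.93395031 109.13834592] [-0.74189949 -0.18429629 -0.64468598] [-0.02613537  0.78948769  1.52383226 -0.20625523  1.67796759  1.37109636]
(455.8, -65.2, 34, 0.245) xyz [56.8 -3.  49.2] rot [-0.001  0.     0.   ]
```

```bash
python3 -m inch '[{"xyz":[15,0,13],"rot":[0,0,0]},{"xyz":[30,0,26],"rot":[0,0,0]},{"xyz":[42,-1,36],"rot":[0,0,0]},{"xyz":[52,-2,44],"rot":[0,0,0]},{"xyz":[52,-2,44],"rot":[0,0,0]},{"xyz":[52,-2,44],"rot":[0,0,0]}]'
python3 -m inch '[{"xyz":[1.5,0,1.3],"rot":[0,0,0]},{"xyz":[3,0,2.6],"rot":[0,0,0]},{"xyz":[3,0,2.6],"rot":[0,0,0]}]'
```

```text
t: 16.35
ee_pos: [456.5, -65.5, 42.7]
orientation: [2.739, 0.337, -1.273]
ft_force: [0.1, 0.3, 0.1]
width: 50.0
grasp_force: 29.9
t: 16.6
ee_pos: [457.0, -65.4, 38.9]
orientation: [2.739, 0.337, -1.271]
ft_force: [0.3, 0.1, 0.1]
width: 49.8
grasp_force: 29.9
```

```bash
python3 -m inch '[{"xyz":[2,0,1.7],"rot":[0,0,0]},{"xyz":[4,0,3.4],"rot":[0,0,0]},{"xyz":[4,0,3.4],"rot":[0,0,0]}]'
python3 -m inch '[{"xyz":[1,0,0.8],"rot":[0,0,0]},{"xyz":[2,0,1.7],"rot":[0,0,0]},{"xyz":[2,0,1.7],"rot":[0,0,0]}]'
```

```text
t: 16.85
ee_pos: [456.5, -65.3, 33.0]
orientation: [2.739, 0.337, -1.273]
ft_force: [-0.4, -0.9, 0.2]
width: 49.8
grasp_force: 29.9
t: 17.1
ee_pos: [456.5, -65.3, 30.5]
orientation: [2.738, 0.337, -1.273]
ft_force: [0.1, 0.1, -0.8]
width: 49.8
grasp_force: 29.9
```

```bash
python3 -m inch '[{"xyz":[1,0,0.8],"rot":[0,0,0]},{"xyz":[1,0,0.8],"rot":[0,0,0]}]'; python3 -m inch '[{"xyz":[1,0,0.8],"rot":[0,0,0]},{"xyz":[1,0,0.8],"rot":[0,0,0]}]';python3 -m inch '[{"xyz":[1,0,0.8],"rot":[0,0,0]},{"xyz":[1,0,0.8],"rot":[0,0,0]}]'
```

```text
t: 17.27
ee_pos: [456.6, -65.3, 29.3]
orientation: [2.739, 0.337, -1.273]
ft_force: [0.4, -0.2, -0.8]
width: 50.0
grasp_force: 29.9
t: 17.43
ee_pos: [456.7, -65.4, 28.2]
orientation: [2.738, 0.337, -1.273]
ft_force: [0.5, -0.1, 0.5]
width: 49.8
grasp_force: 29.9
t: 17.6
ee_pos: [456.8, -65.3, 27.1]
orientation: [2.739, 0.337, -1.273]
ft_force: [1.1, 0.8, 3.2]
width: 49.9
grasp_force: 29.9
```

```bash
python3 -m inch '[{"xyz":[0,0,0],"rot":[0,0,0]},{"xyz":[0,0,0],"rot":[0,0,0]},{"xyz":[0,0,0],"rot":[0,0,0]},{"xyz":[0,0,0],"rot":[0,0,0]},{"xyz":[0,0,0],"rot":[0,0,0]},{"xyz":[0,0,0],"rot":[0,0,0]},{"xyz":[0,0,0],"rot":[0,0,0]},{"xyz":[0,0,0],"rot":[0,0,0]},{"xyz":[0,0,0],"rot":[0,0,0]}]' 0
python3 - <<'E'
from h import *
p=(445,-68);go((*p,130,.245),)
E
```

```text
t: 18.35
ee_pos: [456.7, -65.3, 26.9]
orientation: [2.739, 0.337, -1.273]
ft_force: [-0.7, -1.6, 0.1]
width: 87.8
grasp_force: 0.0
(445, -68, 130, 0.245) xyz [-86.6  -0.2 -57.3] rot [-0.    0.87 -0.  ]
```

```bash
python3 -m inch '[{"xyz":[-20,0,-16],"rot":[0,0,0]},{"xyz":[-45,0,-35],"rot":[0,0.1,0]},{"xyz":[-70,0,-50],"rot":[0,0.22,0]},{"xyz":[-87,0,-57],"rot":[0,0.34,0]},{"xyz":[-87,0,-57],"rot":[0,0.46,0]},{"xyz":[-87,0,-57],"rot":[0,0.58,0]},{"xyz":[-87,0,-57],"rot":[0,0.7,0]},{"xyz":[-87,0,-57],"rot":[0,0.82,0]},{"xyz":[-87,0,-57],"rot":[0,0.87,0]},{"xyz":[-87,0,-57],"rot":[0,0.87,0]},{"xyz":[-87,0,-57],"rot":[0,0.87,0]}]'
python3 - <<'E'
from h import *
for n in("wrist","top"):
    m=ctrl.camera_model(n);im=ctrl.get_image(n)[:,:,::-1].copy();cv2.imwrite(f"pics/{n}5.png",im)
    hsv=cv2.cvtColor(im,cv2.COLOR_BGR2HSV);k=((hsv[:,:,0]<6)|(hsv[:,:,0]>174))&(hsv[:,:,1]>190)&(hsv[:,:,2]>90)
    for c in blobs(k,15)[:4]: print(n,cv2.boundingRect(c),rect(c,m,8))
    h=(hsv[:,:,1]>150)&(hsv[:,:,0]<14)&(hsv[:,:,0]>5)
    for c in blobs(h,300)[:3]: print(n,"brown",cv2.boundingRect(c),rect(c,m,10))
E
```

```text
t: 19.27
ee_pos: [444.3, -68.7, 130.7]
orientation: [3.118, 0.382, -0.001]
ft_force: [-0.2, 0.2, 0.5]
width: 87.6
grasp_force: 0.0
wrist (233, 99, 53, 95) (array([469., -62.], dtype=float32), [49, 89], 0.225)
wrist brown (445, 97, 67, 144) (array([ 491.8, -272.3], dtype=float32), [64, 143], 0.432)
wrist brown (207, 0, 104, 34) (array([577.8, -34.4], dtype=float32), [26, 88], 1.817)
top brown (0, 137, 15, 187) (array([500.4, 795. ], dtype=float32), [42, 554], 0.078)
top brown (359, 194, 33, 49) (array([ 513.5, -302.9], dtype=float32), [88, 143], 3.021)
top brown (429, 299, 83, 85) (array([ 155.5, -569.1], dtype=float32), [232, 243], 1.572)
```

The tag lies flat: it measures 49x89 at z = 8, centred at (469,-62) with yaw 0.225. The bed's front edge, at (565,-38), agrees with the first measurement. I'll grasp the tag by its edges, 25 mm behind its centre.

```bash
python3 -m inch '[{"xyz":[0,-1,35],"rot":[0,0,0.02]},{"xyz":[0,-1,70],"rot":[0,0,0.02]},{"xyz":[0,-1,105],"rot":[0,0,0.02]},{"xyz":[0,-1,130],"rot":[0,0,0.02]},{"xyz":[0,-1,144],"rot":[0,0,0.02]},{"xyz":[0,-1,144],"rot":[0,0,0.02]},{"xyz":[0,-1,144],"rot":[0,0,0.02]}]'
python3 -m inch '[{"xyz":[0,0,1.5],"rot":[0,0,0]},{"xyz":[0,0,3],"rot":[0,0,0]},{"xyz":[0,0,3],"rot":[0,0,0]}]'
python3 - <<'E'
from h import *
go((444.6,-67.6,-20,.225))
E
```

```text
t: 19.95
ee_pos: [444.5, -67.1, -15.0]
orientation: [-3.121, -0.354, 0.004]
ft_force: [-0.0, 0.6, 0.6]
width: 87.5
grasp_force: 0.0
t: 20.2
ee_pos: [445.2, -67.5, -16.1]
orientation: [3.121, 0.353, 0.003]
ft_force: [-0.5, -0.0, 0.4]
width: 88.0
grasp_force: 0.0
(444.6, -67.6, -20, 0.225) xyz [-0.7 -0.   3.9] rot [ 0.001 -0.002  0.   ]
```

```bash
python3 -m inch '[{"xyz":[0,0,1],"rot":[0,0,0]},{"xyz":[0,0,2],"rot":[0,0,0]},{"xyz":[0,0,2],"rot":[0,0,0]}]'
python3 -m inch '[{"xyz":[0,0,1],"rot":[0,0,0]},{"xyz":[0,0,1.5],"rot":[0,0,0]},{"xyz":[0,0,1.5],"rot":[0,0,0]}]'
```

```text
t: 20.45
ee_pos: [444.5, -67.5, -18.6]
orientation: [3.122, 0.352, 0.001]
ft_force: [0.5, -0.1, -0.3]
width: 87.6
grasp_force: 0.0
t: 20.7
ee_pos: [444.2, -67.4, -20.5]
orientation: [-3.122, -0.352, 0.0]
ft_force: [-0.4, -0.3, 0.6]
width: 87.7
grasp_force: 0.0
```

```bash
python3 -m inch '[{"xyz":[0,0,0],"rot":[0,0,0]},{"xyz":[0,0,0],"rot":[0,0,0]},{"xyz":[0,0,0],"rot":[0,0,0]},{"xyz":[0,0,0],"rot":[0,0,0]},{"xyz":[0,0,0],"rot":[0,0,0]},{"xyz":[0,0,0],"rot":[0,0,0]},{"xyz":[0,0,0],"rot":[0,0,0]},{"xyz":[0,0,0],"rot":[0,0,0]},{"xyz":[0,0,0],"rot":[0,0,0]}]' 255
```

```text
t: 21.45
ee_pos: [444.3, -67.4, -20.4]
orientation: [-3.122, -0.352, 0.0]
ft_force: [-1.3, 0.3, 0.4]
width: 49.5
grasp_force: 30.0
```

```bash
python3 -m inch '[{"xyz":[0,0,-5],"rot":[0,0,0]},{"xyz":[0,0,-14],"rot":[0,0,0]},{"xyz":[0,0,-16],"rot":[0,0,0]},{"xyz":[0,0,-16],"rot":[0,0,0]}]'
python3 - <<'E'
from h import *
m=ctrl.camera_model("wrist");im=ctrl.get_image("wrist")[:,:,::-1].copy();o=ctrl.get_obs()
hsv=cv2.cvtColor(im,cv2.COLOR_BGR2HSV);k=((hsv[:,:,0]<6)|(hsv[:,:,0]>174))&(hsv[:,:,1]>190)&(hsv[:,:,2]>90)
for c in blobs(k,15)[:3]: print(cv2.boundingRect(c),rect(c,m,24),rect(c,m,8))
h=(hsv[:,:,1]>150)&(hsv[:,:,0]<14)&(hsv[:,:,0]>5)
for c in blobs(h,300)[:3]: print("brown",cv2.boundingRect(c),rect(c,m,10))
print(o['ee_pos'])
go((*fr((663.4,-13.3),.245,(-135,0)),-4,.245))
E
```

```text
t: 21.78
ee_pos: [445.1, -67.5, -3.4]
orientation: [3.121, 0.352, 0.003]
ft_force: [0.5, -0.3, 0.3]
width: 49.7
grasp_force: 30.0
(207, 96, 105, 175) (array([469.4, -62.3], dtype=float32), [50, 90], 0.226) (array([465.4, -63.3], dtype=float32), [55, 99], 0.226)
[444.89107568 -67.49407137  -3.69107487]
(np.float64(532.4314611286942), np.float64(-46.04510384645722), -4, 0.245) xyz [90.1 -1.4  0.4] rot [ 0.001 -0.001 -0.02 ]
```

```bash
python3 -m inch '[{"xyz":[20,0,0],"rot":[0,0,-0.02]},{"xyz":[45,-1,0],"rot":[0,0,-0.02]},{"xyz":[70,-1.4,0],"rot":[0,0,-0.02]},{"xyz":[90,-1.4,0],"rot":[0,0,-0.02]},{"xyz":[90,-1.4,0],"rot":[0,0,-0.02]},{"xyz":[90,-1.4,0],"rot":[0,0,-0.02]}]'
python3 - <<'E'
from h import *
m=ctrl.camera_model("wrist");im=ctrl.get_image("wrist")[:,:,::-1].copy();o=ctrl.get_obs()
cv2.imwrite("pics/w6.png",im)
hsv=cv2.cvtColor(im,cv2.COLOR_BGR2HSV);H,S,V=cv2.split(hsv)
k=((H<6)|(H>174))&(S>190)&(V>90)
for c in blobs(k,15)[:2]: print(cv2.boundingRect(c),rect(c,m,24))
h=(S>130)&(H<14)&(H>5)
for c in blobs(h,300)[:4]: print("brown",cv2.boundingRect(c),rect(c,m,10))
g=(S<80)&(V>150)
for c in blobs(g,200)[:4]: print("white",cv2.boundingRect(c),rect(c,m,32))
print(o['ee_pos'],o['ft_force'])
E
```

```text
t: 22.33
ee_pos: [531.8, -45.8, -4.6]
orientation: [3.118, 0.385, -0.0]
ft_force: [0.1, -0.1, -0.7]
width: 49.7
grasp_force: 30.0
(206, 95, 108, 176) (array([556.8, -39.8], dtype=float32), [51, 90], 0.258)
brown (166, 0, 188, 174) (array([601.7, -28.3], dtype=float32), [83, 89], 1.818)
brown (332, 309, 25, 38) (array([ 480.7, -111.1], dtype=float32), [15, 26], 0.232)
white (212, 0, 97, 78) (array([621.7, -23.4], dtype=float32), [30, 42], 1.818)
white (226, 156, 70, 45) (array([563.2, -38.4], dtype=float32), [21, 32], 1.85)
[530.41324842 -45.8828219   -4.80502428] [-0.97122982  0.80273113 -0.77075552]
```

View pics/w6.png

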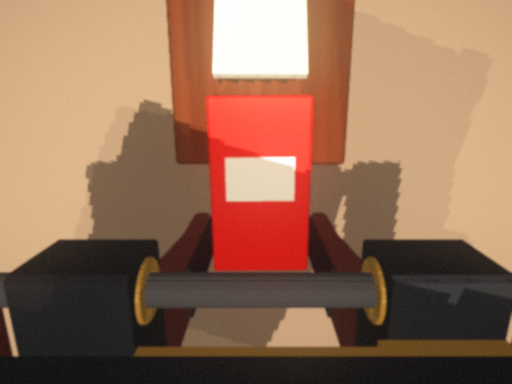

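The tag (columns 206–314) is centred on the bed (166–354), with the lip ahead of it at row 78. I'll lower it onto the bed and then slide it in.

```bash
python3 -m inch '[{"xyz":[0,0,2.5],"rot":[0,0,0]},{"xyz":[0,0,5],"rot":[0,0,0]},{"xyz":[0,0,5],"rot":[0,0,0]}]'
python3 - <<'E'
from h import *
go((*fr((663.4,-13.3),.245,(-85,0)),-10,.245),(*fr((663.4,-13.3),.245,(-35,0)),-10,.245))
E
```

```text
t: 22.63
ee_pos: [530.2, -46.1, -10.0]
orientation: [-3.118, -0.383, 0.003]
ft_force: [-0.4, -0.1, 0.4]
width: 49.4
grasp_force: 30.0
(np.float64(580.938327377326), np.float64(-33.917287607028626), -10, 0.245) xyz [52.1  0.4 -0.1] rot [-0.001  0.002 -0.001]
(np.float64(629.4451936259577), np.float64(-21.789471367600022), -10, 0.245) xyz [102.1   0.4  -0.2] rot [-0.001  0.002 -0.001]
```

```bash
python3 -m inch '[{"xyz":[6,0,0],"rot":[0,0,0]},{"xyz":[12,0,0],"rot":[0,0,0]},{"xyz":[18,0,0],"rot":[0,0,0]},{"xyz":[24,0,0],"rot":[0,0,0]},{"xyz":[30,0,0],"rot":[0,0,0]},{"xyz":[36,0,0],"rot":[0,0,0]},{"xyz":[42,0,0],"rot":[0,0,0]},{"xyz":[48,0,0],"rot":[0,0,0]},{"xyz":[54,0,0],"rot":[0,0,0]},{"xyz":[60,0,0],"rot":[0,0,0]},{"xyz":[60,0,0],"rot":[0,0,0]}]'
python3 - <<'E'
from h import *
go((*fr((663.4,-13.3),.245,(-35,0)),-10,.245))
E
```

```text
t: 23.55
ee_pos: [591.7, -31.2, -9.3]
orientation: [3.118, 0.384, 0.003]
ft_force: [0.1, -0.4, -2.2]
width: 49.8
grasp_force: 30.0
(np.float64(629.4451936259577), np.float64(-21.789471367600022), -10, 0.245) xyz [38.9  0.   0.8] rot [ 0.    -0.002  0.   ]
```

```bash
python3 -m inch '[{"xyz":[5,0,0],"rot":[0,0,0]},{"xyz":[10,0,0],"rot":[0,0,0]},{"xyz":[15,0,0],"rot":[0,0,0]},{"xyz":[20,0,0],"rot":[0,0,0]},{"xyz":[25,0,0],"rot":[0,0,0]},{"xyz":[30,0,0],"rot":[0,0,0]},{"xyz":[34,0,0],"rot":[0,0,0]},{"xyz":[34,0,0],"rot":[0,0,0]}]'
python3 -m inch '[{"xyz":[1,0,0],"rot":[0,0,0]},{"xyz":[2,0,0],"rot":[0,0,0]},{"xyz":[2,0,0],"rot":[0,0,0]}]'
python3 -m inch '[{"xyz":[1,0,0],"rot":[0,0,0]},{"xyz":[2,0,0],"rot":[0,0,0]},{"xyz":[2,0,0],"rot":[0,0,0]}]'
```

```text
t: 24.22
ee_pos: [624.3, -23.0, -9.2]
orientation: [3.118, 0.384, 0.002]
ft_force: [0.9, 0.2, -2.2]
width: 49.4
grasp_force: 30.0
t: 24.47
ee_pos: [624.8, -22.7, -9.4]
orientation: [-3.118, -0.383, 0.0]
ft_force: [0.4, 1.0, -2.8]
width: 49.7
grasp_force: 30.0
t: 24.72
ee_pos: [626.8, -22.2, -9.4]
orientation: [-3.118, -0.383, 0.0]
ft_force: [-0.7, -0.4, -3.2]
width: 49.4
grasp_force: 30.0
```

```bash
python3 -m inch '[{"xyz":[1,0,0],"rot":[0,0,0]},{"xyz":[1.5,0,0],"rot":[0,0,0]},{"xyz":[1.5,0,0],"rot":[0,0,0]}]'
python3 -m inch '[{"xyz":[1,0,0],"rot":[0,0,0]},{"xyz":[1.5,0,0],"rot":[0,0,0]},{"xyz":[1.5,0,0],"rot":[0,0,0]}]'
```

```text
t: 24.97
ee_pos: [628.4, -21.8, -9.4]
orientation: [3.118, 0.384, 0.0]
ft_force: [-1.0, 0.1, -1.8]
width: 49.7
grasp_force: 30.0
t: 25.22
ee_pos: [628.7, -21.6, -9.7]
orientation: [-3.118, -0.383, 0.003]
ft_force: [-4.3, -1.2, -2.0]
width: 49.8
grasp_force: 30.0
```

It's home: the tool stalled and pushed back with 4 N. Now release and rise.

```bash
python3 -m inch '[{"xyz":[0,0,0],"rot":[0,0,0]},{"xyz":[0,0,0],"rot":[0,0,0]},{"xyz":[0,0,0],"rot":[0,0,0]},{"xyz":[0,0,0],"rot":[0,0,0]},{"xyz":[0,0,0],"rot":[0,0,0]},{"xyz":[0,0,0],"rot":[0,0,0]},{"xyz":[0,0,-10],"rot":[0,0,0]},{"xyz":[0,0,-30],"rot":[0,0,0]},{"xyz":[0,0,-60],"rot":[0,0,0]},{"xyz":[0,0,-100],"rot":[0,0,0]},{"xyz":[0,0,-120],"rot":[0,0,0]},{"xyz":[0,0,-120],"rot":[0,0,0]}]' 0
python3 -m inch '[{"xyz":[-40,0,0],"rot":[0,0,0]},{"xyz":[-80,0,0],"rot":[0,0,0]},{"xyz":[-110,0,0],"rot":[0,0,0]},{"xyz":[-110,0,0],"rot":[0,0,0]},{"xyz":[-110,0,0],"rot":[0,0,0]}]'
python3 - <<'E'
from h import *
m=ctrl.camera_model("wrist");im=ctrl.get_image("wrist")[:,:,::-1].copy();o=ctrl.get_obs()
cv2.imwrite("pics/w7.png",im)
hsv=cv2.cvtColor(im,cv2.COLOR_BGR2HSV);H,S,V=cv2.split(hsv)
k=((H<6)|(H>174))&(S>190)&(V>70)
P=np.vstack([c for c in blobs(k,15)]);Q=(ray(m,P.reshape(-1,2),18)-[663.4,-13.3])@np.array([[np.cos(.245),-np.sin(.245)],[np.sin(.245),np.cos(.245)]])
print("red holder-frame x,y range",Q.min(0),Q.max(0),rect(P,m,18))
h=(S>130)&(H<14)&(H>5)
for c in blobs(h,300)[:2]: print("brown",cv2.boundingRect(c),rect(c,m,10))
print(o['ee_pos'],o['width'])
E
```

```text
t: 26.22
ee_pos: [633.5, -21.6, 116.8]
orientation: [3.116, 0.384, 0.015]
ft_force: [0.5, -0.4, 0.2]
width: 88.4
grasp_force: 0.0
t: 26.63
ee_pos: [521.6, -48.4, 110.6]
orientation: [-3.118, -0.382, 0.001]
ft_force: [1.2, -0.5, 0.4]
width: 88.2
grasp_force: 0.0
red holder-frame x,y range [-39.61140158 -24.98427166] [-3.06608205 25.30685899] (array([642.9, -18.3], dtype=float32), [37, 50], 1.824)
brown (204, 0, 113, 128) (array([614.6, -25.4], dtype=float32), [89, 99], 0.246)
brown (471, 170, 41, 71) (array([ 545.5, -261.4], dtype=float32), [37, 68], 0.432)
[523.44487598 -48.28188241 110.86593132] 87.91185241923651
```

```bash
python3 - <<'E'
from h import *
m=ctrl.camera_model("wrist");im=cv2.imread("pics/w7.png");hsv=cv2.cvtColor(im,cv2.COLOR_BGR2HSV)
def pr(m,p):
    c=R.from_rotvec(m['attitude']).inv().apply(np.array(p,float)-m['position']);return np.array([m['cx']+m['fx']*c[0]/-c[2],m['cy']-m['fy']*c[1]/-c[2]]).round().astype(int)
for y in(22,0,-22):
  print(y,[(x,tuple(pr(m,(*fr((663.4,-13.3),.245,(x,y)),18))),hsv[tuple(pr(m,(*fr((663.4,-13.3),.245,(x,y)),18))[::-1])].tolist()) for x in range(-70,0,6) if pr(m,(*fr((663.4,-13.3),.245,(x,y)),18))[1]>=0])
E
```

```text
22 [(-70, (np.int64(233), np.int64(93)), [10, 174, 141]), (-64, (np.int64(233), np.int64(86)), [10, 182, 150]), (-58, (np.int64(232), np.int64(78)), [10, 171, 154]), (-52, (np.int64(232), np.int64(70)), [8, 112, 249]), (-46, (np.int64(232), np.int64(62)), [8, 106, 250]), (-40, (np.int64(232), np.int64(54)), [8, 115, 252]), (-34, (np.int64(232), np.int64(46)), [6, 128, 251]), (-28, (np.int64(232), np.int64(38)), [6, 146, 248]), (-22, (np.int64(231), np.int64(30)), [4, 185, 251]), (-16, (np.int64(231), np.int64(21)), [3, 185, 251]), (-10, (np.int64(231), np.int64(13)), [3, 187, 250]), (-4, (np.int64(231), np.int64(4)), [3, 190, 251])]
0 [(-70, (np.int64(260), np.int64(93)), [10, 174, 151]), (-64, (np.int64(260), np.int64(86)), [10, 174, 154]), (-58, (np.int64(260), np.int64(78)), [10, 169, 154]), (-52, (np.int64(260), np.int64(70)), [26, 24, 246]), (-46, (np.int64(260), np.int64(62)), [26, 16, 252]), (-40, (np.int64(260), np.int64(54)), [28, 15, 252]), (-34, (np.int64(260), np.int64(46)), [30, 11, 252]), (-28, (np.int64(260), np.int64(38)), [33, 9, 252]), (-22, (np.int64(260), np.int64(30)), [33, 11, 252]), (-16, (np.int64(260), np.int64(21)), [26, 22, 248]), (-10, (np.int64(260), np.int64(13)), [16, 65, 113]), (-4, (np.int64(260), np.int64(4)), [18, 18, 247])]
-22 [(-70, (np.int64(286), np.int64(93)), [9, 172, 138]), (-64, (np.int64(287), np.int64(86)), [10, 168, 138]), (-58, (np.int64(287), np.int64(78)), [9, 163, 141]), (-52, (np.int64(287), np.int64(70)), [14, 75, 247]), (-46, (np.int64(287), np.int64(62)), [15, 71, 251]), (-40, (np.int64(287), np.int64(54)), [12, 85, 251]), (-34, (np.int64(287), np.int64(46)), [10, 94, 252]), (-28, (np.int64(287), np.int64(38)), [9, 109, 251]), (-22, (np.int64(288), np.int64(30)), [5, 168, 251]), (-16, (np.int64(288), np.int64(21)), [4, 174, 251]), (-10, (np.int64(288), np.int64(13)), [3, 172, 250]), (-4, (np.int64(288), np.int64(4)), [3, 189, 251])]
```

The near edge lies at x ≈ -55 and the sides at ±25, so the tag is home, straight and centred. I'm handing in the job.

```bash
python3 -c "
from workcell import ctrl
print(ctrl.close_job())"
```

```text
the job is handed in; nothing more can be done
None
```

The job is handed in, with no verdict returned: the four white toggles are folded off and the blue one was left on, and the red tag is released under the arm, centred and home against the stop; the first sweep passed above the levers without touching them, so I repeated it lower as one unbroken drag.

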